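# Rake the bonsai tray's stones level

## Robot

A 6-joint arm with a two-finger parallel gripper is mounted at the origin on the work surface. World frame = base frame: x ahead of the robot, y to its left, z up, the work surface at z = 0. Lengths are in mm, angles in rad, forces in N, time in s.
With the tool pointing down it reaches from about 275 to 725 mm from the base axis. Payload 5.6 kg.
Tool frame: the origin (TCP) lies midway between the tips of the shut fingers; the grasp point (between the pads) lies arm.grip_point_offset behind it (arm.grip_point_offset is the distance from the TCP to the grasp point, in mm); z points along the fingers, y is the line along which they close (so a half turn about z gives the same grasp; the last joint's range is limited). The gripper opens to 85 mm and grips with 20 to 120 N. Pads are 22 mm wide; open, the fingers measure 114 mm over their backs; the gripper's body (76 mm by 85 mm) begins 54 mm behind the grasp point. The pads swing forward as they close: fully open they stand 13 mm farther back than shut.
Start: joints at [-0.92, 0.255, 0.108, 0, -1.424, -0.285], TCP at [196.752, -513.597, 231.283] pointing down, gripper open.
Joint ranges: [-2.95, 2.95], [-1.21, 1.97], [-1.09, 1.5], [-2.87, 1.71], [-2.94, -0.07], [-3.05, 3.05]. Speed limits (rad/s): [2.57, 2.57, 3.14, 3.14, 3.14, 3.14].

## Interface

Orientations are given as a 3x3 rotation matrix whose columns are the frame's x, y, z axes.
In Python, from workcell import arm, get_image, camera_info gives the robot as it stands.
- The arm moves only by the shell command python3 -m jog 'ROWS'. ROWS is JSON, a list of rows, each an object with "linear": the shift along the world's x, y, z in mm, a list of three; "dr": the turn, a rotation vector about the world's x, y, z in rad, a list of three; "gripper": the closure, from 0 (fully open) to 1 (shut). A call has 1 to 12 rows; each row shifts and turns the commanded pose from where the row before left it; what a row does not reach is not made up. A row lasts 1/10 s, in which the tool goes at most 50 mm and 8.59 degrees, less where a joint would pass 70% of its speed; a pose out of reach is approached as far as the arm can. A call is refused whole if a number of a shift passes 50 or a number of a turn 0.15, either way. A call with a gripper value outside its range is refused whole. The fingers move at their own pace and stop on an object; the grip force is fixed at half the most. Time passes only in rows, so rows that do not move let the fingers close. It gives the time, the measured TCP pose, the force, the opening and the grip force at its end, in the units of the state.
- arm.get_state(): the state, without advancing time (a new reading comes with each control period).
- get_image(name): name is "side" or "top" or "wrist"; returns (picture, depth): 384x512x3 uint8, blue, green, red; 384x512 float32, mm along the optical axis (not along the pixel's ray), 0 where there is no reading.
- camera_info(name): a dict with "fx", "fy", "cx", "cy" (pixels), "rvec" (rotation vector, rad) and "tvec" (3), from world to camera coordinates, as OpenCV has them. Camera axes: x right, y down, z forward; pixel columns grow to the right and rows downward; lengths in mm; the calibration is good to about 2 mm. A picture is of the moment at which its call begins: read the wrist's pose just before it. camera_info takes no time and is no camera call; for the wrist camera it gives the pose at the moment of the call.
- arm.finish_job(): hands the job in; it is judged then, once.
The state is a dict: "time_s": time; "joint_pos": joint angles; "joint_velocities": joint speeds; "joint_efforts": joint torques, N m; "eef_pos": TCP position; "tcp_rot": TCP orientation; "ft_force": force on the tool from outside, world axes, zero at the start; "ft_torque": the same for the moment, N m; "opening": opening from 0.0 (shut) to 1.0 (fully open); "grasp_force": force on a finger pad.
Only numpy, scipy, OpenCV 4.12 (cv2) and the standard library are available. Lean on these libraries where they do the work, as an engineer would, in place of code of your own. Each camera call takes 0.05 s, during which the arm holds its last target. There are 200 camera calls.

## Task

Pick up the small rake, the hand tool with steel tines, not the flat smoother, and rake the two upper lava stones off the heap in the blue tray so that all four lie flat in the tray in a single layer. Touch the stones with the rake only, and keep hold of it until they lie level. Then stand the rake on its tines again on the table, clear of the tray.

Things in the scene. Friction and masses are not known exactly. Their poses are not given: they have to be found in the camera images.
- tray: Blue tray with white floor, fixed. Inside 92 (x) x 130 (y) mm, walls and floor 6 thick, rim 20 above the table. Origin: centre of its underside on the table, z up. Stones heaped at its +y end: two below side by side, two on top (lower ones reach 22, upper ones 38 mm above the table); its -y end is bare. Raked towards -y just above the lower stones, the upper ones drop flat into the bare end.
- rake: Hand rake, 170 g, standing on its tines. Level pale wood handle 16 wide (x), 120 long (y), 18 tall; origin at its centre, 70 mm above the tine tips, z up. Head centre 55 mm off along +y: steel bar 84 wide, 34 deep, underside 30 above the tips, 8 tines in two rows. Grip firmly (40 N) at the origin from above, closing along x. The smoother (dark handle, flat plate) may have swapped places with it.
- stone1: Lava-rock chunk, red-brown rounded block 40 (its x) x 46 (its y) x 16 (its z) mm, about 30 g, loose. Origin at its centre. Starts in the lower layer of the heap, on the tray's -x side.
- stone2: Lava-rock chunk, red-brown rounded block 40 (its x) x 46 (its y) x 16 (its z) mm, about 30 g, loose. Origin at its centre. Starts in the lower layer of the heap, on the tray's +x side.
- stone3: Lava-rock chunk, red-brown rounded block 40 (its x) x 46 (its y) x 16 (its z) mm, about 30 g, loose. Origin at its centre. Starts on top of stone 1.
- stone4: Lava-rock chunk, red-brown rounded block 40 (its x) x 46 (its y) x 16 (its z) mm, about 30 g, loose. Origin at its centre. Starts on top of stone 2.

How it is judged (in metres and radians):
On the way, in this order (a step that is already met when the one before it is completed fails the run):
1. the rake is lifted off the table (height (world z) of rake above 0.095 m and contact force between the fingers and rake above 0.5 N), for 0.2 s.
2. all four stones lie flat in the tray in one layer while the rake is still in the gripper (z of each of stone1, stone2, stone3, stone4 in the frame of tray below 0.02 m and x of stone1 in the frame of tray between -0.046 and 0.046 m and y of stone1 in the frame of tray between -0.065 and 0.065 m and x of stone2 in the frame of tray between -0.046 and 0.046 m and y of stone2 in the frame of tray between -0.065 and 0.065 m and x of stone3 in the frame of tray between -0.046 and 0.046 m and y of stone3 in the frame of tray between -0.065 and 0.065 m and x of stone4 in the frame of tray between -0.046 and 0.046 m and y of stone4 in the frame of tray between -0.065 and 0.065 m and contact force between the fingers and rake above 0.5 N), for 0.2 s.
At the end, for the whole second after the job is handed in: All four stones rest flat on the tray floor, none on another (each centre under 20 mm above the table; 14 is flat); the rake stands on its tines on the table, within 10 degrees of upright, handle centre 55 to 74 mm up and over 90 mm from the tray centre, released and at rest (z of each of stone1, stone2, stone3, stone4 in the frame of tray below 0.02 m and x of stone1 in the frame of tray between -0.046 and 0.046 m and y of stone1 in the frame of tray between -0.065 and 0.065 m and x of stone2 in the frame of tray between -0.046 and 0.046 m and y of stone2 in the frame of tray between -0.065 and 0.065 m and x of stone3 in the frame of tray between -0.046 and 0.046 m and y of stone3 in the frame of tray between -0.065 and 0.065 m and x of stone4 in the frame of tray between -0.046 and 0.046 m and y of stone4 in the frame of tray between -0.065 and 0.065 m and linear speed of each of stone1, stone2, stone3, stone4, rake below 0.02 m/s and height (world z) of rake between 0.055 and 0.0745 m and angle between rake's own z axis and vertical below 0.17 rad and horizontal distance between rake and tray above 0.09 m); the robot touches nothing.
It fails at once if the gripper or arm touches a stone (contact force between any of the fingers, the arm and stone1 above 0.3 N or contact force between any of the fingers, the arm and stone2 above 0.3 N or contact force between any of the fingers, the arm and stone3 above 0.3 N or contact force between any of the fingers, the arm and stone4 above 0.3 N).
It also fails if it takes over 51 s, if anything falls off the work surface, if the arm or the gripper's body presses on something with over 40 N, if the wrist force passes 120 N, or if a joint passes its speed limit or range.

## Working session

There is one attempt and no reset: what is moved stays moved. The work goes in short steps, Python scripts to look and compute and a shell command to move; the robot and the scene stay as the last step left them, time stands still between calls to the robot, and variables do not carry over. Pictures are saved under pics/ and viewed, at most 10 in all, crops included, and the job is handed in when it is done.

```bash
mkdir -p pics; cat > h.py <<'E'
import numpy as np, cv2
from workcell import arm, get_image, camera_info
def pts(name):
    c=camera_info(name); im,d=get_image(name)
    R=cv2.Rodrigues(np.array(c["rvec"],float))[0]; t=np.array(c["tvec"],float).reshape(3)
    v,u=np.mgrid[:im.shape[0],:im.shape[1]]
    P=np.dstack([(u-c["cx"])/c["fx"]*d,(v-c["cy"])/c["fy"]*d,d])
    W=(P-t)@R
    W[d<=0]=np.nan
    return im,d,W
E
python3 - <<'E'
from h import *
s=arm.get_state(); print(s["time_s"],s["tcp_rot"],s["opening"],arm.grip_point_offset)
for n in("top","side"):
    im,d,W=pts(n); cv2.imwrite(f"pics/{n}0.png",im); np.save(f"/tmp/{n}.npy",W)
E
```

```text
0.0 [[-9.33862944e-01 -3.57630211e-01 -7.96253370e-04]
 [-3.57631083e-01  9.33861221e-01  1.79663120e-03]
 [ 1.01060549e-04  1.96257226e-03 -9.99998069e-01]] 0.99933629267115 18.700000000000003
```

View pics/top0.png

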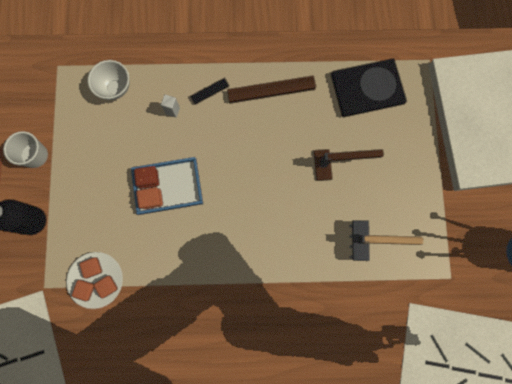

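View pics/side0.png

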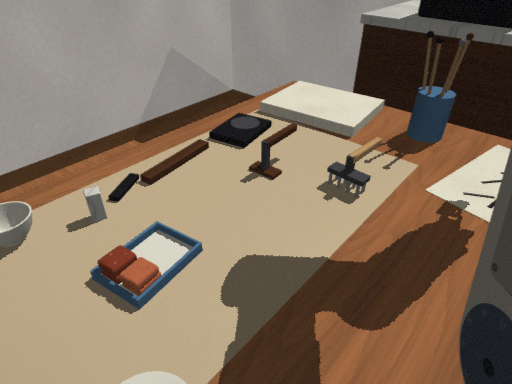

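The top view shows the rake (pale handle) with its head at about (361,240) and its handle running to (422,240). The smoother is the dark tool at (323,163). The tray is at (167,185), with the stones at its left end.

```bash
python3 - <<'E'
from h import *
im=cv2.imread("pics/top0.png"); W=np.load("/tmp/top.npy")
hsv=cv2.cvtColor(im,cv2.COLOR_BGR2HSV)
def rect(m,lab):
    P=W[m]; P=P[~np.isnan(P[:,0])]
    r=cv2.minAreaRect(P[:,:2].astype(np.float32)); print(lab,len(P),np.round(r[0]),np.round(r[1]),round(r[2],1),"z",np.round(np.percentile(P[:,2],[2,50,98])), "mean",np.round(P.mean(0)))
box=np.zeros(im.shape[:2],bool)
def B(u0,v0,u1,v1):
    b=box.copy(); b[v0:v1,u0:u1]=True; return b
z=W[...,2]
rect(B(120,150,215,220)&(hsv[...,0]>95)&(hsv[...,0]<125)&(hsv[...,1]>120)&(z>12),"tray rim")
rect(B(120,150,215,220)&(z>30),"upper stones")
rect(B(366,225,428,255)&(z>60),"handle")
rect(B(340,210,372,270)&(z>25)&(z<60),"rakehead")
rect(B(366,225,428,255)&(z>60)&(hsv[...,1]>70)&(hsv[...,2]>100),"handle2")
rect(B(300,130,390,190)&(z>20),"smoother")
for p in((100,200),(400,200),(250,100),(147,177),(149,197),(180,185)): print(p,np.round(W[p[1],p[0]]))
E
```

```text
tray rim 3 [574. 170.] [  7. 116.] 65.3 z [18. 18. 23.] mean [559. 178.  20.]
upper stones 814 [576. 192.] [88. 47.] 8.0 z [32. 38. 41.] mean [574. 190.  37.]
handle 482 [ 449. -311.] [115.  16.] 87.2 z [69. 78. 82.] mean [ 449. -310.   78.]
rakehead 642 [ 452. -254.] [35. 84.] 86.6 z [33. 42. 47.] mean [ 451. -251.   42.]
handle2 477 [ 449. -311.] [115.  16.] 87.2 z [69. 78. 82.] mean [ 449. -310.   78.]
smoother 563 [ 625. -242.] [ 17. 121.] 3.1 z [30. 78. 81.] mean [ 623. -236.   74.]
(100, 200) [554. 300.   1.]
(400, 200) [ 540. -355.   -0.]
(250, 100) [777. -31.   2.]
(147, 177) [595. 190.  38.]
(149, 197) [552. 185.  37.]
(180, 185) [582. 125.   8.]
```

```bash
python3 - <<'E'
from h import *
im=cv2.imread("pics/top0.png"); W=np.load("/tmp/top.npy")
c=camera_info("top"); R=cv2.Rodrigues(np.array(c["rvec"],float))[0]; t=np.array(c["tvec"],float).reshape(3)
b=im[...,0].astype(int)-im[...,2]
m=np.zeros(b.shape,np.uint8); m[150:222,122:212]=(b[150:222,122:212]>25)*255
C=-R.T@t; v,u=np.nonzero(m)
r=np.c_[(u-c["cx"])/c["fx"],(v-c["cy"])/c["fy"],np.ones(len(u))]@R
P=C+r*((20-C[2])/r[:,2])[:,None]
print(len(u),C,cv2.minAreaRect(P[:,:2].astype(np.float32)), u.min(),u.max(),v.min(),v.max())
z=W[...,2]; box=np.zeros(z.shape,bool); box[155:215,128:205]=True
red=(im[...,2].astype(int)-im[...,0]>40)&box&(z>34)
for lo,hi in((0,190),):
    Q=W[red]; s=Q@np.array([np.cos(.14),np.sin(.14),0])
    mid=(s.min()+s.max())/2
    for k in(s<mid-1,s>mid+1): print(cv2.minAreaRect(Q[k][:,:2].astype(np.float32)))
E
python3 -m jog '[{"linear":[35,28,-10],"dr":[0,0,0.145],"gripper":0},{"linear":[35,28,-10],"dr":[0,0,0.145],"gripper":0},{"linear":[35,28,-10],"dr":[0,0,0.145],"gripper":0},{"linear":[35,28,-10],"dr":[0,0,0.145],"gripper":0},{"linear":[35,28,-10],"dr":[0,0,0.145],"gripper":0},{"linear":[35,28,-10],"dr":[0,0,0.145],"gripper":0},{"linear":[35,28,-10],"dr":[0,0,0.145],"gripper":0},{"linear":[7,7,0],"dr":[0,0,0.138],"gripper":0},{"linear":[0,0,0],"dr":[0,0,0],"gripper":0},{"linear":[0,0,0],"dr":[0,0,0],"gripper":0}]'
```

```text
401 [389.23034704 -25.43260636 952.70731093] ((580.06591796875, 152.9036865234375), (102.57095336914062, 140.1007080078125), 8.454317092895508) 132 201 158 213
((552.672607421875, 187.998779296875), (38.54240036010742, 45.54003143310547), 8.198674201965332)
((597.6431274414062, 193.91734313964844), (37.87112045288086, 44.27949905395508), 5.944624900817871)
time_s: 1.1
eef_pos: [448.5, -310.6, 161.0]
tcp_rot: [[-0.054, -0.999, -0.001], [-0.999, 0.054, 0.0], [-0.0, 0.001, -1.0]]
ft_force: [0.3, 0.0, -1.0]
opening: 1.0
grasp_force: 0.0
```

```bash
python3 - <<'E'
from h import *
im,d,W=pts("wrist"); cv2.imwrite("pics/w1.png",im)
z=W[...,2]
def rc(m,l):
    P=W[m]; print(l,len(P),cv2.minAreaRect(P[:,:2].astype(np.float32)),np.round(np.percentile(P[:,2],[2,50,98]))) if len(P)>5 else print(l,len(P))
near=(abs(W[...,0]-449)<60)&(W[...,1]>-400)&(W[...,1]<-220)
rc(near&(z>70)&(z<95),"handle"); rc(near&(z>35)&(z<60),"head")
E
```

```text
handle 3112 ((449.1139831542969, -307.0519714355469), (123.02752685546875, 16.0327091217041), 87.13738250732422) [75. 79. 81.]
head 2467 ((451.7455139160156, -253.83755493164062), (34.897621154785156, 83.98615264892578), 87.28575134277344) [37. 42. 44.]
```

View pics/w1.png

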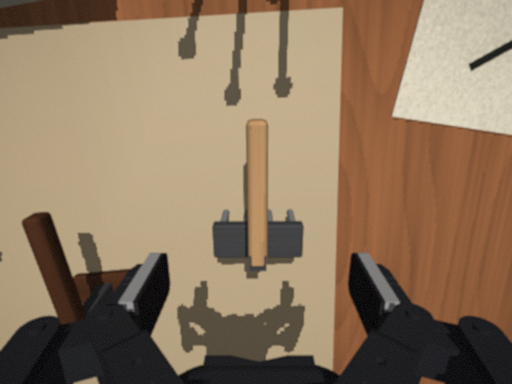

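The wrist view shows the rake handle centred at about (257,193) with the head bar at (257,240), squarely between the fingers. The fit gives the handle centre at (449,-308).

```bash
python3 -m jog '[{"linear":[0.5,2.5,-30],"dr":[0,0,0],"gripper":0},{"linear":[0,0,-30],"dr":[0,0,0],"gripper":0},{"linear":[0,0,-30],"dr":[0,0,0],"gripper":0},{"linear":[0,0,-20],"dr":[0,0,0],"gripper":0},{"linear":[0,0,0],"dr":[0,0,0],"gripper":1},{"linear":[0,0,0],"dr":[0,0,0],"gripper":1},{"linear":[0,0,0],"dr":[0,0,0],"gripper":1},{"linear":[0,0,0],"dr":[0,0,0],"gripper":1},{"linear":[0,0,0],"dr":[0,0,0],"gripper":1},{"linear":[0,0,0],"dr":[0,0,0],"gripper":1},{"linear":[0,0,0],"dr":[0,0,0],"gripper":1},{"linear":[0,0,0],"dr":[0,0,0],"gripper":1}]'; python3 -m jog '[{"linear":[0,0,0],"dr":[0,0,0],"gripper":1},{"linear":[0,0,0],"dr":[0,0,0],"gripper":1},{"linear":[0,0,0],"dr":[0,0,0],"gripper":1}]'
```

```text
time_s: 2.35
eef_pos: [449.9, -308.7, 52.4]
tcp_rot: [[-0.052, -0.999, 0.002], [-0.999, 0.052, -0.001], [0.001, -0.002, -1.0]]
ft_force: [-1.5, -0.9, 5.7]
opening: 0.175
grasp_force: 60.7
time_s: 2.65
eef_pos: [449.9, -308.7, 52.4]
tcp_rot: [[-0.052, -0.999, 0.002], [-0.999, 0.052, -0.001], [0.001, -0.002, -1.0]]
ft_force: [-1.7, -0.8, 6.6]
opening: 0.174
grasp_force: 60.7
```

```bash
python3 -m jog '[{"linear":[0,0,10],"dr":[0,0,0],"gripper":1},{"linear":[0,0,20],"dr":[0,0,0],"gripper":1},{"linear":[0,0,20],"dr":[0,0,0],"gripper":1},{"linear":[0,0,20],"dr":[0,0,0],"gripper":1},{"linear":[0,0,20],"dr":[0,0,0],"gripper":1},{"linear":[0,0,10],"dr":[0,0,0],"gripper":1},{"linear":[0,0,0],"dr":[0,0,0],"gripper":1},{"linear":[0,0,0],"dr":[0,0,0],"gripper":1},{"linear":[0,0,0],"dr":[0,0,0],"gripper":1}]'
python3 -m jog '[{"linear":[3,10,0],"dr":[0,0,0.016],"gripper":1},{"linear":[5,20,0],"dr":[0,0,0.016],"gripper":1},{"linear":[5,20,0],"dr":[0,0,0.016],"gripper":1},{"linear":[5,20,0],"dr":[0,0,0.016],"gripper":1},{"linear":[5,20,0],"dr":[0,0,0.016],"gripper":1},{"linear":[5,20,0],"dr":[0,0,0.016],"gripper":1},{"linear":[5,20,0],"dr":[0,0,0.02],"gripper":1},{"linear":[5,20,0],"dr":[0,0,0.02],"gripper":1},{"linear":[5,20,0],"dr":[0,0,0.02],"gripper":1},{"linear":[5,20,0],"dr":[0,0,0.02],"gripper":1},{"linear":[5,20,0],"dr":[0,0,0.02],"gripper":1},{"linear":[5,20,0],"dr":[0,0,0],"gripper":1}]'
python3 -m jog '[{"linear":[5,20,0],"dr":[0,0,0],"gripper":1},{"linear":[5,20,0],"dr":[0,0,0],"gripper":1},{"linear":[5,20,0],"dr":[0,0,0],"gripper":1},{"linear":[5,20,0],"dr":[0,0,0],"gripper":1},{"linear":[5,20,0],"dr":[0,0,0],"gripper":1},{"linear":[5,20,0],"dr":[0,0,0],"gripper":1},{"linear":[6,22,0],"dr":[0,0,0],"gripper":1},{"linear":[6,22,0],"dr":[0,0,0],"gripper":1},{"linear":[6,22,0],"dr":[0,0,0],"gripper":1},{"linear":[10,42,0],"dr":[0,0,0],"gripper":1},{"linear":[10,42,0],"dr":[0,0,0],"gripper":1},{"linear":[0,0,0],"dr":[0,0,0],"gripper":1}]'
python3 - <<'E'
from h import *
for n in("wrist","side","top"):
    im,d,W=pts(n); cv2.imwrite(f"pics/{n}2.png",im); np.save(f"/tmp/{n}.npy",W)
E
```

```text
time_s: 3.55
eef_pos: [448.5, -307.6, 149.9]
tcp_rot: [[-0.052, -0.999, -0.002], [-0.999, 0.052, 0.001], [-0.001, 0.002, -1.0]]
ft_force: [0.3, -0.4, -1.6]
opening: 0.175
grasp_force: 59.7
time_s: 4.75
eef_pos: [506.9, -76.7, 150.6]
tcp_rot: [[0.145, -0.989, -0.001], [-0.989, -0.145, 0.0], [-0.0, 0.001, -1.0]]
ft_force: [-0.3, 0.4, -2.4]
opening: 0.177
grasp_force: 59.6
time_s: 5.95
eef_pos: [575.2, 196.7, 149.5]
tcp_rot: [[0.148, -0.989, -0.001], [-0.989, -0.148, 0.0], [-0.0, 0.001, -1.0]]
ft_force: [-0.0, -1.9, -1.5]
opening: 0.18
grasp_force: 59.6
```

View pics/side2.png

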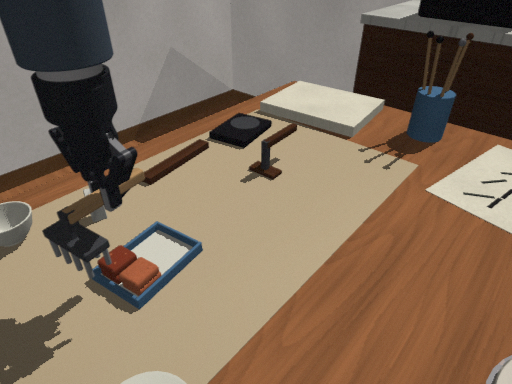

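View pics/wrist2.png

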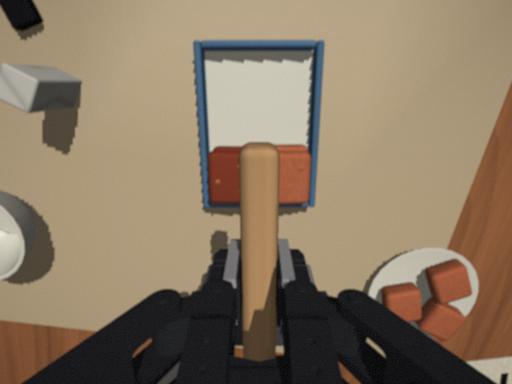

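Both views show the rake held with its head beyond the tray's +y wall. In the wrist view the tray is roughly centred under the handle, with the stones at (230,175) and (290,175). Next I check the rake's tilt and centring.

```bash
python3 - <<'E'
from h import *
def tr(P): 
    q=P[...,:2]-np.array([580,153]); a=np.radians(8.45); e=np.array([[np.cos(a),np.sin(a)],[-np.sin(a),np.cos(a)]])
    return q@e.T
W=np.load("/tmp/wrist.npy"); z=W[...,2]
im=cv2.imread("pics/wrist2.png")
for v in(160,180,200,220,240,260,300):
    r=[u for u in range(235,285) if z[v,u]>150]
    if r: print(v,np.round(tr(W[v,r].mean(0)),1),np.round(z[v,r].mean(),1))
red=(im[...,2].astype(int)-im[...,0]>40); m=red&(z>33)&(z<45)&(abs(W[...,0]-577)<70); m[:,330:]=False
T=tr(W[m]); print("upper",T.min(0),T.max(0)); 
b=(im[...,0].astype(int)-im[...,2]>25)&(z>15)&(z<25); T=tr(W[b]); print("rim",np.percentile(T,[1,99],axis=0))
W=np.load("/tmp/side.npy");z=W[...,2]; 
s=np.zeros(z.shape,bool); s[215:275,40:115]=True
Q=W[s&(z>60)]; T=tr(Q); k=(T[:,1]>60); print("head", np.percentile(np.c_[T,Q[:,2]][k],[1,10,50,90,99],axis=0).round())
E
```

```text
160 [  0.8 -11.8] 175.9
180 [ 1.  -3.9] 175.9
200 [0.9 4.5] 175.8
220 [ 1.  13.1] 175.8
240 [ 0.4 24.8] 170.8
260 [ 0.5 32. ] 175.1
300 [ 0.5 48.9] 179.7
upper [-42.71059564  15.68926362] [43.00771717 60.21564955]
rim [[-50.11045804 -70.05080769]
 [ 51.55038955  68.1971782 ]]
head [[-42.  80.  98.]
 [-39.  85. 110.]
 [ -8. 103. 139.]
 [ 30. 112. 158.]
 [ 39. 113. 173.]]
```

```bash
python3 -m jog '[{"linear":[0,0,-10],"dr":[0,0,0],"gripper":1},{"linear":[0,0,-20],"dr":[0,0,0],"gripper":1},{"linear":[0,0,-20],"dr":[0,0,0],"gripper":1},{"linear":[0,0,-15],"dr":[0,0,0],"gripper":1},{"linear":[0,0,-5],"dr":[0,0,0],"gripper":1},{"linear":[0,0,0],"dr":[0,0,0],"gripper":1}]'
python3 -m jog '[{"linear":[0.7,-5,0],"dr":[0,0,0],"gripper":1},{"linear":[0.7,-5,0],"dr":[0,0,0],"gripper":1},{"linear":[0.7,-5,0],"dr":[0,0,0],"gripper":1},{"linear":[0.7,-5,0],"dr":[0,0,0],"gripper":1},{"linear":[0.7,-5,0],"dr":[0,0,0],"gripper":1},{"linear":[0.7,-5,0],"dr":[0,0,0],"gripper":1},{"linear":[0.7,-5,0],"dr":[0,0,0],"gripper":1},{"linear":[0.7,-5,0],"dr":[0,0,0],"gripper":1},{"linear":[0.7,-5,0],"dr":[0,0,0],"gripper":1},{"linear":[0.7,-5,0],"dr":[0,0,0],"gripper":1},{"linear":[0,0,0],"dr":[0,0,0],"gripper":1}]'
python3 - <<'E'
from h import *
a,b=[pts(n) for n in("side","wrist")]
np.save("/tmp/wrist.npy",b[2])
cv2.imwrite("pics/m3.png",np.hstack([cv2.resize(a[0][180:330,60:260],(400,300)),cv2.resize(b[0],(400,300))]))
E
```

```text
time_s: 6.7
eef_pos: [574.7, 190.9, 80.4]
tcp_rot: [[0.143, -0.99, -0.002], [-0.99, -0.143, -0.001], [0.001, 0.002, -1.0]]
ft_force: [0.4, 0.5, -0.6]
opening: 0.173
grasp_force: 59.6
time_s: 7.8
eef_pos: [582.2, 141.1, 81.2]
tcp_rot: [[0.143, -0.99, -0.0], [-0.99, -0.143, -0.0], [0.0, 0.0, -1.0]]
ft_force: [0.4, 0.5, -0.9]
opening: 0.174
grasp_force: 59.6
```

View pics/m3.png

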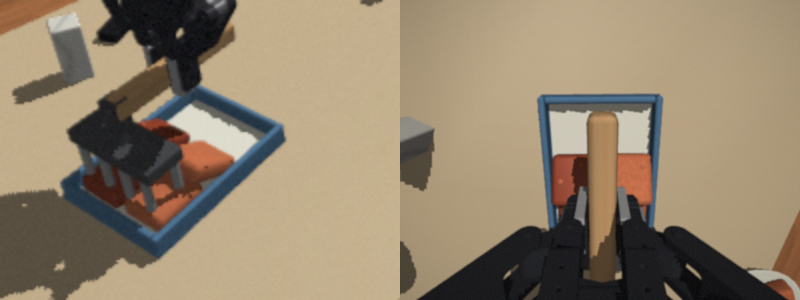

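The side crop (left) shows the tines behind both upper stones, which are now tipping over the front edge of the lower ones. The wrist view (right) shows both stones running straight, so I keep pulling.

```bash
python3 -m jog '[{"linear":[0.6,-4,0],"dr":[0,0,0],"gripper":1},{"linear":[0.6,-4,0],"dr":[0,0,0],"gripper":1},{"linear":[0.6,-4,0],"dr":[0,0,0],"gripper":1},{"linear":[0.6,-4,0],"dr":[0,0,0],"gripper":1},{"linear":[0.6,-4,0],"dr":[0,0,0],"gripper":1},{"linear":[0,0,0],"dr":[0,0,0],"gripper":1},{"linear":[0,0,0],"dr":[0,0,0],"gripper":1}]'
python3 - <<'E'
from h import *
a,b=[pts(n) for n in("side","wrist")]
for im,d,W in(a,b):
    q=W[...,:2]-np.array([580,153]); t=np.radians(8.45); T=q@np.array([[np.cos(t),-np.sin(t)],[np.sin(t),np.cos(t)]])
    red=(im[...,2].astype(int)-im[...,0]>40)&(abs(T[...,0])<46)&(abs(T[...,1])<66)&(W[...,2]<60)
    for y in range(-60,65,10):
        for s in(-1,1):
            k=red&(abs(T[...,1]-y)<5)&(T[...,0]*s>0)
            if k.sum()>8: print(y,s,k.sum(),np.percentile(W[...,2][k],[5,50,95]).round())
    print()
cv2.imwrite("pics/m4.png",np.hstack([cv2.resize(a[0][180:330,60:260],(400,300)),cv2.resize(b[0],(400,300))]))
E
```

```text
time_s: 8.6
eef_pos: [585.3, 121.7, 81.3]
tcp_rot: [[0.143, -0.99, -0.0], [-0.99, -0.143, -0.0], [0.0, 0.0, -1.0]]
ft_force: [0.3, 0.6, -2.7]
opening: 0.18
grasp_force: 59.6
-40 -1 18 [21. 22. 23.]
-40 1 10 [ 9. 21. 22.]
-30 -1 98 [21. 24. 25.]
-30 1 59 [17. 22. 24.]
-20 -1 108 [20. 25. 27.]
-10 -1 91 [21. 26. 28.]
0 -1 91 [19. 27. 29.]
10 -1 67 [11. 21. 26.]
20 -1 93 [18. 22. 24.]
30 -1 94 [18. 22. 24.]
30 1 29 [16. 23. 24.]
40 -1 154 [19. 23. 24.]
40 1 89 [17. 22. 24.]
50 -1 156 [19. 22. 24.]
50 1 80 [17. 22. 24.]
60 -1 111 [13. 19. 22.]
60 1 109 [13. 20. 23.]

-40 -1 291 [12. 18. 21.]
-40 1 263 [14. 19. 22.]
-30 -1 587 [20. 22. 23.]
-30 1 453 [21. 22. 23.]
-20 -1 539 [21. 22. 23.]
-20 1 400 [21. 22. 23.]
-10 -1 462 [21. 22. 23.]
-10 1 348 [21. 22. 23.]
0 -1 251 [20. 22. 23.]
0 1 222 [21. 22. 23.]
10 -1 65 [11. 18. 22.]
10 1 12 [15. 21. 28.]
20 -1 41 [ 7. 20. 22.]
20 1 32 [13. 19. 21.]
```

View pics/m4.png

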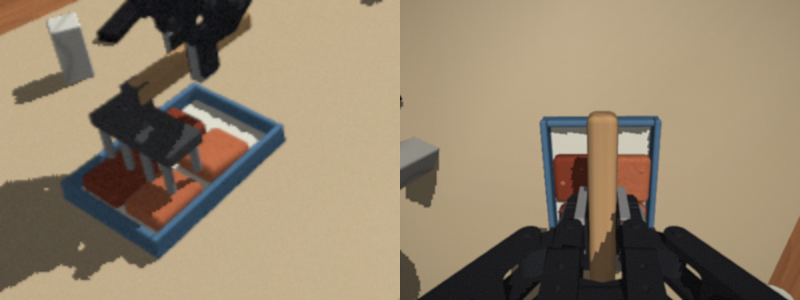

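The side crop shows all four stones in two rows of two, and the wrist depth puts every top at 22 mm, so they lie flat. I lift the rake clear and check again.

```bash
python3 -m jog '[{"linear":[0,0,0],"dr":[0,0,0],"gripper":1},{"linear":[0,0,0],"dr":[0,0,0],"gripper":1},{"linear":[0,0,0],"dr":[0,0,0],"gripper":1},{"linear":[0,0,10],"dr":[0,0,0],"gripper":1},{"linear":[0,0,15],"dr":[0,0,0],"gripper":1},{"linear":[0,0,20],"dr":[0,0,0],"gripper":1},{"linear":[0,0,20],"dr":[0,0,0],"gripper":1},{"linear":[0,0,5],"dr":[0,0,0],"gripper":1},{"linear":[0,0,0],"dr":[0,0,0],"gripper":1}]'
python3 -m jog '[{"linear":[-3,-10,0],"dr":[0,0,-0.016],"gripper":1},{"linear":[-6,-20,0],"dr":[0,0,-0.018],"gripper":1},{"linear":[-6,-20,0],"dr":[0,0,-0.018],"gripper":1},{"linear":[-6,-20,0],"dr":[0,0,-0.018],"gripper":1},{"linear":[-6,-20,0],"dr":[0,0,-0.018],"gripper":1},{"linear":[-6,-20,0],"dr":[0,0,-0.018],"gripper":1},{"linear":[-6,-20,0],"dr":[0,0,-0.018],"gripper":1},{"linear":[-6,-20,0],"dr":[0,0,-0.018],"gripper":1},{"linear":[-6,-20,0],"dr":[0,0,-0.018],"gripper":1},{"linear":[-6,-20,0],"dr":[0,0,-0.018],"gripper":1},{"linear":[-6,-20,0],"dr":[0,0,-0.018],"gripper":1},{"linear":[-6,-20,0],"dr":[0,0,0],"gripper":1}]'
python3 -m jog '[{"linear":[-6,-20,0],"dr":[0,0,0],"gripper":1},{"linear":[-6,-20,0],"dr":[0,0,0],"gripper":1},{"linear":[-6,-20,0],"dr":[0,0,0],"gripper":1},{"linear":[-6,-20,0],"dr":[0,0,0],"gripper":1},{"linear":[-6,-20,0],"dr":[0,0,0],"gripper":1},{"linear":[-6,-20,0],"dr":[0,0,0],"gripper":1},{"linear":[-6,-20,0],"dr":[0,0,0],"gripper":1},{"linear":[-6,-20,0],"dr":[0,0,0],"gripper":1},{"linear":[-6,-20,0],"dr":[0,0,0],"gripper":1},{"linear":[-6,-10,0],"dr":[0,0,0],"gripper":1},{"linear":[-4,-8,0],"dr":[0,0,0],"gripper":1},{"linear":[0,0,0],"dr":[0,0,0],"gripper":1}]'
python3 - <<'E'
from h import *
im,d,W=pts("top")
q=W[...,:2]-np.array([580,153]); t=np.radians(8.45); T=q@np.array([[np.cos(t),-np.sin(t)],[np.sin(t),np.cos(t)]])
red=(im[...,2].astype(int)-im[...,0]>40)&(abs(T[...,0])<46)&(abs(T[...,1])<66)
print(red.sum(),np.percentile(W[...,2][red],[1,50,99,100]))
b=pts("side")
cv2.imwrite("pics/m5.png",np.hstack([cv2.resize(im[140:230,110:230],(400,300)),cv2.resize(b[0],(400,300))]))
E
```

```text
time_s: 9.6
eef_pos: [585.7, 122.2, 152.4]
tcp_rot: [[0.144, -0.99, 0.002], [-0.99, -0.144, 0.001], [-0.001, -0.002, -1.0]]
ft_force: [-0.2, 0.0, -1.9]
opening: 0.174
grasp_force: 59.7
time_s: 10.8
eef_pos: [514.9, -110.3, 151.3]
tcp_rot: [[-0.054, -0.999, -0.0], [-0.999, 0.054, -0.0], [0.0, 0.0, -1.0]]
ft_force: [0.2, 0.2, -1.5]
opening: 0.177
grasp_force: 59.6
time_s: 12.0
eef_pos: [451.3, -306.9, 151.3]
tcp_rot: [[-0.054, -0.999, -0.0], [-0.999, 0.054, 0.0], [-0.0, 0.0, -1.0]]
ft_force: [-0.8, 1.2, -1.4]
opening: 0.175
grasp_force: 59.6
1128 [17.86453538 21.90439823 26.13437397 27.58437548]
```

View pics/m5.png

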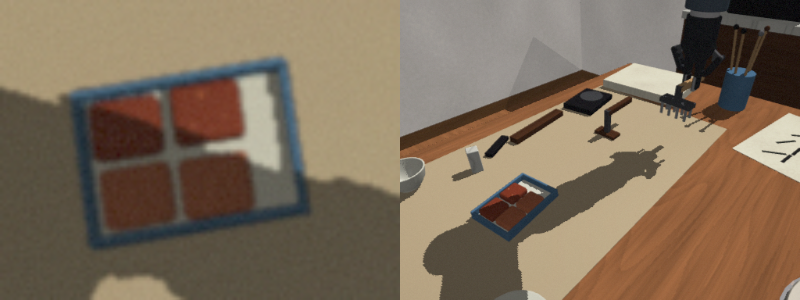

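The crops show the four stones in a 2x2 single layer and the rake hanging above its starting place. Now I set it down.

```bash
python3 -m jog '[{"linear":[0,0,-15],"dr":[0,0,0],"gripper":1},{"linear":[0,0,-25],"dr":[0,0,0],"gripper":1},{"linear":[0,0,-25],"dr":[0,0,0],"gripper":1},{"linear":[0,0,-20],"dr":[0,0,0],"gripper":1},{"linear":[0,0,-5],"dr":[0,0,0],"gripper":1},{"linear":[0,0,-3],"dr":[0,0,0],"gripper":1},{"linear":[0,0,-2],"dr":[0,0,0],"gripper":1},{"linear":[0,0,-2],"dr":[0,0,0],"gripper":1},{"linear":[0,0,0],"dr":[0,0,0],"gripper":1},{"linear":[0,0,0],"dr":[0,0,0],"gripper":1}]'
```

```text
time_s: 13.1
eef_pos: [452.5, -306.2, 54.8]
tcp_rot: [[-0.052, -0.999, 0.001], [-0.999, 0.052, -0.0], [0.0, -0.001, -1.0]]
ft_force: [-0.5, 0.2, -2.7]
opening: 0.174
grasp_force: 59.5
```

```bash
python3 -m jog '[{"linear":[0,0,-1],"dr":[0,0,0],"gripper":1},{"linear":[0,0,-1],"dr":[0,0,0],"gripper":1},{"linear":[0,0,0],"dr":[0,0,0],"gripper":1},{"linear":[0,0,0],"dr":[0,0,0],"gripper":1}]'
```

```text
time_s: 13.5
eef_pos: [452.4, -306.3, 52.6]
tcp_rot: [[-0.052, -0.999, 0.0], [-0.999, 0.052, -0.0], [0.0, -0.0, -1.0]]
ft_force: [0.4, -0.8, 0.2]
opening: 0.174
grasp_force: 60.0
```

```bash
python3 -m jog '[{"linear":[0,0,-0.5],"dr":[0,0,0],"gripper":1},{"linear":[0,0,0],"dr":[0,0,0],"gripper":1},{"linear":[0,0,0],"dr":[0,0,0],"gripper":0.7},{"linear":[0,0,0],"dr":[0,0,0],"gripper":0.5},{"linear":[0,0,0],"dr":[0,0,0],"gripper":0.3},{"linear":[0,0,0],"dr":[0,0,0],"gripper":0},{"linear":[0,0,0],"dr":[0,0,0],"gripper":0},{"linear":[0,0,0],"dr":[0,0,0],"gripper":0},{"linear":[0,0,0],"dr":[0,0,0],"gripper":0},{"linear":[0,0,0],"dr":[0,0,0],"gripper":0}]'
python3 -m jog '[{"linear":[0,0,15],"dr":[0,0,0],"gripper":0},{"linear":[0,0,25],"dr":[0,0,0],"gripper":0},{"linear":[0,0,30],"dr":[0,0,0],"gripper":0},{"linear":[0,0,30],"dr":[0,0,0],"gripper":0},{"linear":[0,0,20],"dr":[0,0,0],"gripper":0},{"linear":[0,0,0],"dr":[0,0,0],"gripper":0},{"linear":[0,0,0],"dr":[0,0,0],"gripper":0}]'
python3 - <<'E'
from h import *
im,d,W=pts("wrist"); z=W[...,2]; cv2.imwrite("pics/w6.png",im)
k=(abs(W[...,0]-450)<50)&(W[...,1]>-400)&(W[...,1]<-220)&(z>65)&(z<95)
P=W[k]; print(cv2.minAreaRect(P[:,:2].astype(np.float32)))
print(np.linalg.lstsq(np.c_[P[:,:2]-P[:,:2].mean(0),np.ones(len(P))],P[:,2],rcond=None)[0])
E
```

```text
time_s: 14.5
eef_pos: [452.3, -306.1, 51.8]
tcp_rot: [[-0.052, -0.999, 0.0], [-0.999, 0.052, -0.0], [0.0, -0.0, -1.0]]
ft_force: [0.1, -0.3, 0.2]
opening: 1.002
grasp_force: 0.0
time_s: 15.2
eef_pos: [452.3, -305.9, 171.8]
tcp_rot: [[-0.052, -0.999, 0.001], [-0.999, 0.052, 0.0], [-0.0, -0.001, -1.0]]
ft_force: [-0.3, -0.3, -0.4]
opening: 1.001
grasp_force: 0.0
((451.5954895019531, -305.10906982421875), (122.78573608398438, 16.025556564331055), 87.08126831054688)
[1.90742394e-03 5.42168533e-03 7.87813992e+01]
```

View pics/w6.png

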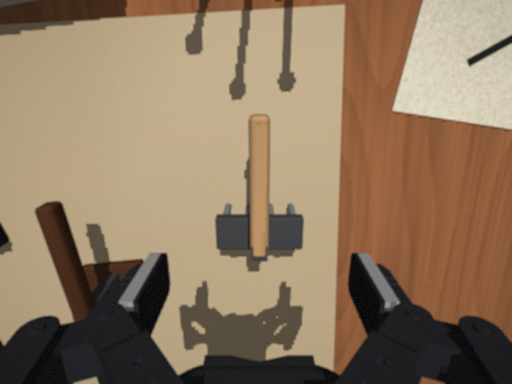

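The rake stands level and released: handle at (259,185) in the wrist view, top at 79 mm, tilt under 0.5°. Handing in.

```bash
python3 -c "
from workcell import arm
print(arm.finish_job())"
```

```text
the job is handed in; nothing more can be done
None
```

I handed the job in at about 15 s: by my camera checks all four stones lie flat in one layer in the tray, and the rake stands released on its tines, well clear of it; no verdict came back.

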